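# Open the coolant tank and park its filler cap

### The job

Open the lathe's coolant tank for filling: turn its black filler cap anticlockwise until you feel that its lugs are free, lift it off without wrenching at it, and set it mouth down in the drip rest it fits, the larger of the two tilted dishes, lying flat on the dish's floor. Leave the other things on the bench where they are.

Things in the scene. Friction and masses are not known exactly. Their poses are not given: they have to be found in the camera images.
- cap: Black plastic filler cap, loose, 82 mm across, 58 mm tall, 0.10 to 0.19 kg. Origin: centre of its open mouth (lower rim), z up through its closed top, which is 23 mm above the origin. It starts on the tank's neck, origin 112 mm above the tank's underside. Inside the skirt (74 mm inner diameter, 18 mm deep) two lugs, 10 mm wide, reach in 7.5 mm at its +x and -x sides.
- cap_grip (a point): Middle of the upright grip bar on the cap's top, 41 mm above the cap's origin on its axis, same axes as the cap. The bar is 64 mm long along the cap's x, 14 mm thick along its y, and spans 23 to 58 mm above the cap's origin: pinch it across its thickness.
- tank: Green steel coolant tank, fixed to the bench: box 150 mm (x) by 180 mm (y) by 100 mm tall, origin at the centre of its underside, z up. A filler neck of 54 mm diameter rises from the middle of its top; its axis is the tank's z axis.
- neck_top (a point): Top of the filler neck, on its axis, 130 mm above the bench. A 6 mm thick, 71 mm wide flange with two gaps rings it, hidden by the cap. The cap's lugs start caught under it: the cap turns freely but lifts only 4 mm; pulled there, the lugs break at 60 N. Turned anticlockwise (from above) by an angle of 0.4 to 1.4 rad, unknown, new each time, it lifts off (+-0.12 rad); clear after 20 mm.
- rest: Larger drip rest's steel dish, fixed on a 100 mm square foot: round, inner diameter 92, outer 100 mm, rim 10 mm above its flat floor. Origin: centre of its underside, 30 mm above the bench; its z axis is the floor's normal, leaning 20 degrees from vertical towards its low -x side. Floor at z = 5 mm in this frame. The cap may lie anywhere in the rim, bar in any direction.
- small_rest: A drip rest of the same make with a smaller dish, inner diameter 60 mm, too small for this cap; otherwise like the larger one, and left unused.
- bottle: Closed white plastic bottle, 60 mm diameter, 150 mm tall, standing loose; origin at the centre of its underside. A bystander.
- wrench: Steel wrench lying loose on the bench; a bystander.
- chuck: Steel stepped collet chuck, 66 mm diameter, 50 mm tall, standing loose; a bystander.
Things that resemble listed ones, but are neither listed nor needed, are in the scene too. What is shaped like the cap but blue or red is not meant.

How it is judged:
By the outcome, as a careful person would: the job done as asked, in the order asked, and still so for the second after the job is handed in, with the robot touching nothing.
It also fails if it takes over 51 s, if anything falls off the work surface, if the arm or the gripper's body presses on something with over 40 N, if the wrist force passes 120 N, or if a joint passes its speed limit or range.

### The arm

A 7-joint arm with a two-finger parallel gripper is mounted at the origin on the work surface. World frame = base frame: x ahead of the robot, y to its left, z up, the work surface at z = 0. Lengths are in m, angles in rad, forces in N, time in s.
With the tool pointing down it reaches from about 0.425 to 0.925 m from the base axis. Payload 6.8 kg.
Tool frame: the origin (TCP) lies between the finger pads; the fingertips stand 11 mm ahead of it and the grasp point (between the pads) lies 8 mm behind it; z points along the fingers, y is the direction in which the jaws open and shut (so a half turn about z gives the same grasp; the last joint's range is limited). The gripper opens to 88 mm and grips with 3 to 60 N. Pads are 20 mm wide; open, the fingers measure 115 mm over their backs; the gripper's body (75 mm by 178 mm) begins 61 mm behind the grasp point.
Start: joints at [1.151, 0.477, 0.022, 1.555, -0.011, 1.109, -0.083], TCP at [0.207, -0.642, 0.234] pointing down, gripper open.
Joint ranges: [-2.96, 2.96], [-0.34, 2.1], [-1.41, 1.46], [0.24, 2.44], [-1.37, 4.51], [0.17, 1.92], [-2.96, 2.96]. Speed limits (rad/s): [2.39, 2.39, 3.14, 3.14, 3.14, 3.14, 3.14].

### API

Orientations are given as [roll, pitch, yaw] about the fixed x, y, z axes, in that order (R = Rz(yaw) Ry(pitch) Rx(roll)).
In Python, from station import robot, imaging gives the robot as it stands.
- The arm moves only by the tool drive_tool, never from a script. Its argument "increments" is a list of rows, each an object of numbers: "x", "y", "z": the shift along the world's x, y, z in cm; "roll": the turn about the world's z in rad; "fingers": the gripper's target within -1 to 1 (fully open at 1, half-way at 0, shut at -1). A call has 1 to 20 rows; each row is the pose to reach, as a shift and turn from the pose commanded when the call began; what a row does not reach only later rows make up. A row lasts 1/10 s, in which the tool goes at most 50 mm and 8.59 degrees, less where a joint would pass 70% of its speed; a pose out of reach is approached as far as the arm can. A call with a gripper value outside its range is refused whole. The fingers move at their own pace and stop on an object; "grip_force" is the grip in N (left out, the last holds). Time passes only in rows, so rows that repeat a pose let the fingers close. It gives the time, the measured TCP pose, the force and the opening at its end, in the units of the state.
- robot.sense(): the state, without advancing time (a new reading comes with each control period).
- imaging.get_image(name): name is "scene" or "top" or "wrist"; returns a dict with "img" (420x560x3 uint8, blue, green, red), "range_z" (420x560 float32, m along the optical axis (not along the pixel's ray), 0 where there is no reading), "fx", "fy", "cx", "cy" (pixels), "extrinsics" (4x4, takes a point from world to camera coordinates). Camera axes: x right, y up, looking along -z (the intrinsics and any distortion apply to the point x, -y, -z); pixel columns grow to the right and rows downward; lengths in m; the calibration is good to about 2 mm. A picture is of the moment at which its call begins.
- robot.close_job(): hands the job in, once; it reports no verdict.
The state is a dict: "time_s": time; "joint_positions": joint angles; "joint_vel": joint speeds; "effort": joint torques, N m; "ee_pos": TCP position; "eef_rot": TCP orientation; "wrist_force": force on the tool from outside, world axes, zero at the start; "ft_torque": the same for the moment, N m; "gripper_width": finger opening in m.
Only numpy, scipy, OpenCV 4.12 (cv2) and the standard library are available. Lean on these libraries where they do the work, as an engineer would, in place of code of your own. Each camera call takes 0.05 s, during which the arm holds its last target.

## Working session

There is one attempt and no reset: what is moved stays moved. The work goes in short steps, Python scripts to look and compute and a tool call to move; the robot and the scene stay as the last step left them, time stands still between calls to the robot, and variables do not carry over. Pictures are saved under pics/ and viewed, and the job is handed in when it is done.

Besides the shell and the picture viewer there is one more tool, called after ">>>" by a JSON object that holds its "method" and its "body", one argument or row to a line. drive_tool: Moves the arm, as the interface text tells. Its arguments: {"type":"object","properties":{"increments":{"type":"array","items":{"type":"object","properties":{"x":{"type":"number"},"y":{"type":"number"},"z":{"type":"number"},"roll":{"type":"number"},"fingers":{"type":"number"}}}},"grip_force":{"type":"number"}},"required":["increments"]}

```bash
ls; mkdir -p pics; cat > h.py <<'E'
import numpy as np, cv2
from station import robot, imaging
def grab(n):
    d=imaging.get_image(n); np.savez('/tmp/%s.npz'%n,**{k:v for k,v in d.items()}); return d
def load(n): return dict(np.load('/tmp/%s.npz'%n,allow_pickle=True))
def cloud(d):
    Z=d['range_z'].astype(float); v,u=np.mgrid[0:Z.shape[0],0:Z.shape[1]]
    x=(u-d['cx'])/d['fx']*Z; y=(v-d['cy'])/d['fy']*Z
    P=np.stack([x,-y,-Z,np.ones_like(Z)],-1)
    W=P@np.linalg.inv(d['extrinsics']).T
    W=W[...,:3]; W[Z<=0]=np.nan
    return W
E
python3 - <<'E'
from h import *
for n in ['top','scene','wrist']:
    d=grab(n); cv2.imwrite('pics/%s0.png'%n,d['img']); print(n,[k for k in d],d['fx'],d['fy'],d['cx'],d['cy']); print(np.round(d['extrinsics'],3)); 
print(robot.sense())
E
```

```text
pics
top ['img', 'range_z', 'fx', 'fy', 'cx', 'cy', 'extrinsics'] 536.1837029667264 536.1837029667264 284.8033185384454 207.25058974586088
[[ 0.006 -1.     0.003  0.14 ]
 [ 0.977  0.006  0.211 -0.624]
 [-0.211  0.002  0.977 -1.627]
 [ 0.     0.     0.     1.   ]]
scene ['img', 'range_z', 'fx', 'fy', 'cx', 'cy', 'extrinsics'] 521.1551541840807 521.1551541840807 281.4484928603878 214.41817360026974
[[-0.704  0.71   0.014  0.307]
 [-0.585 -0.591  0.555  0.37 ]
 [ 0.403  0.383  0.831 -1.715]
 [ 0.     0.     0.     1.   ]]
wrist ['img', 'range_z', 'fx', 'fy', 'cx', 'cy', 'extrinsics'] 313.6807054746789 313.6807054746789 275.4110044303487 208.6586487234846
[[ 0.307 -0.952 -0.002 -0.674]
 [ 0.915  0.296 -0.273  0.033]
 [ 0.26   0.082  0.962 -0.39 ]
 [ 0.     0.     0.     1.   ]]
{'time_s': 0.15, 'joint_positions': array([ 1.15089231,  0.47757325,  0.02235355,  1.55617253, -0.01148509,
        1.10931137, -0.08308104]), 'joint_vel': array([-1.06349492e-03, -2.42458151e-03, -8.91861663e-05, -4.49688943e-03,
        7.66876642e-04,  1.14672009e-03, -1.79486752e-03]), 'effort': array([ 2.20789305e-03, -5.83294308e+01,  1.53653093e+00, -2.72875911e+01,
       -5.42079576e-02,  1.45291019e-02,  8.93764013e-05]), 'ee_pos': array([ 0.20693021, -0.64204657,  0.23295188]), 'eef_rot': array([-3.14026082e+00,  1.07706002e-04,  3.11841899e-01]), 'wrist_force': array([0.34816232, 0.09076787, 0.17221648]), 'ft_torque': array([ 0.04289144, -0.02114374,  0.06888522]), 'gripper_width': 0.08760937123215179}
```

View pics/top0.png

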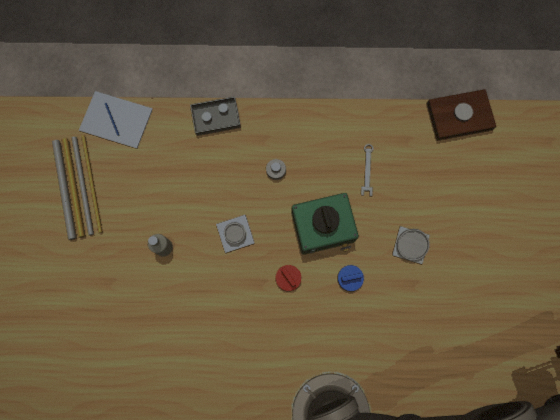

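View pics/scene0.png

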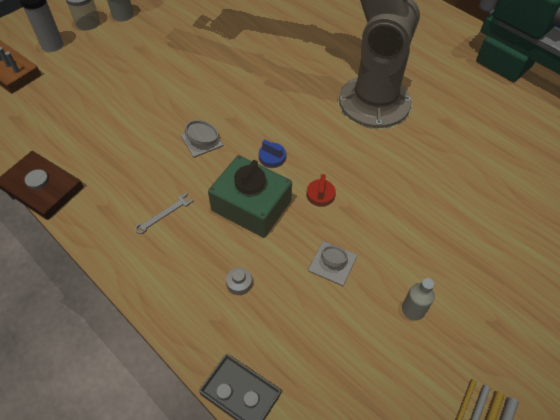

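View pics/wrist0.png

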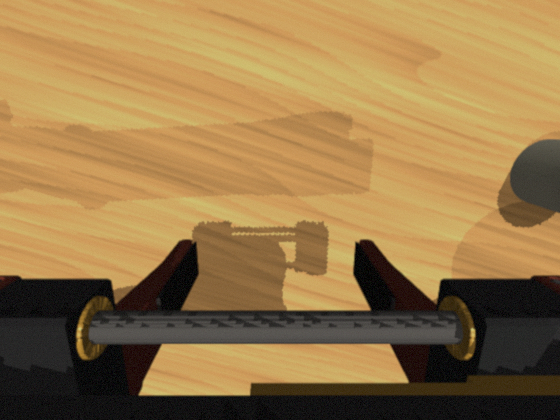

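The top view shows the tank with the black cap at about (325,220), the larger dish at (412,245), the smaller dish at (235,234), and red and blue caps at (288,278) and (350,278). Next I measure these with depth.

```bash
python3 - <<'E'
from h import *
for n in ['top','scene']:
    d=load(n); W=cloud(d); img=d['img'].astype(int)
    print(n,'table z',np.nanmedian(W[150:200,430:470,2]) if n=='top' else '')
    m=np.isfinite(W[...,2])
    x,y,z=W[...,0],W[...,1],W[...,2]
    # cap
    R=m&(np.abs(y+0.05)<0.3)&(x>0.4)&(x<0.85)
    bar=R&(z>0.158)&(z<0.18)
    P=W[bar]; c=P.mean(0); print('bar n',len(P),c,P.min(0),P.max(0))
    if len(P)>5:
        rect=cv2.minAreaRect((P[:,:2]*1000).astype(np.float32)); print('rect',rect)
    disc=R&(z>0.128)&(z<0.142); P=W[disc]; print('disc',len(P),P.mean(0)); 
    if len(P): print(cv2.minEnclosingCircle((P[:,:2]*1000).astype(np.float32)),cv2.minAreaRect((P[:,:2]*1000).astype(np.float32)))
    top=R&(z>0.092)&(z<0.107); P=W[top]; print('tank',len(P),P.mean(0),np.median(P[:,2]),cv2.minAreaRect((P[:,:2]*1000).astype(np.float32)))
    np.save('/tmp/W_%s.npy'%n,W)
d=load('top');W=cloud(d)
# crop
for nm,(u,v) in dict(rest=(412,245),small=(235,234)).items():
    P=W[v-25:v+25,u-25:u+25].reshape(-1,3); P=P[np.isfinite(P[:,2])]
    print(nm,np.histogram(P[:,2],bins=np.arange(-0.005,0.08,0.005)))
c=d['img'][180:290,270:450]; cv2.imwrite('pics/crop.png',cv2.resize(c,None,fx=4.4,fy=4.4,interpolation=cv2.INTER_CUBIC))
E
```

```text
top table z -0.0011712269255947927
bar n 107 [0.57239602 0.02151939 0.16786617] [0.54234444 0.00781402 0.15805008] [0.60586523 0.03411934 0.17614581]
rect ((573.4484252929688, 21.616806030273438), (64.25286865234375, 13.97192668914795), 14.529335021972656)
disc 410 [0.5712579  0.02183007 0.13425616]
((572.8500366210938, 21.30234718322754), 40.99423599243164) ((572.89892578125, 22.35618019104004), (79.4720230102539, 79.42082977294922), 0.07328902930021286)
tank 2007 [0.57006687 0.02344004 0.09907134] 0.09900641457656012 ((572.736083984375, 21.786209106445312), (149.41461181640625, 179.84417724609375), 13.641861915588379)
scene table z 
bar n 155 [0.57797988 0.02131062 0.16959471] [0.54478112 0.00370759 0.15840025] [0.6087291  0.03427189 0.17912078]
rect ((575.82275390625, 19.654434204101562), (65.91862487792969, 16.65004539489746), 16.377046585083008)
disc 466 [0.58074963 0.02554976 0.13644236]
((575.9963989257812, 17.76727867126465), 43.33450698852539) ((577.5589599609375, 19.761898040771484), (80.50611877441406, 80.13324737548828), 29.41661834716797)
tank 2250 [0.58625533 0.03136771 0.10125797] 0.10148397231200612 ((576.903564453125, 19.86957550048828), (152.33599853515625, 181.05020141601562), 14.330972671508789)
rest (array([609, 580, 185,  41,  48,  85, 126, 154, 135, 119,  67,  38,  15,
        10,   1,   0]), array([-0.005,  0.   ,  0.005,  0.01 ,  0.015,  0.02 ,  0.025,  0.03 ,
        0.035,  0.04 ,  0.045,  0.05 ,  0.055,  0.06 ,  0.065,  0.07 ,
        0.075]))
small (array([677, 654, 384, 141,  26,  18,  52,  99,  85,  49,  30,  13,  10,
         0,   0,   0]), array([-0.005,  0.   ,  0.005,  0.01 ,  0.015,  0.02 ,  0.025,  0.03 ,
        0.035,  0.04 ,  0.045,  0.05 ,  0.055,  0.06 ,  0.065,  0.07 ,
        0.075]))
```

View pics/crop.png

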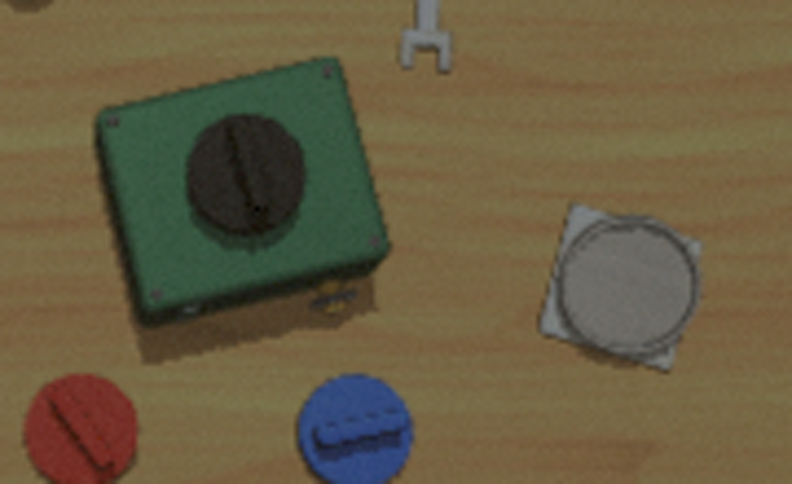

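```bash
python3 - <<'E'
from h import *
from scipy.optimize import least_squares
for n,(u,v),s in [('top',(412,245),30),('scene',(202,135),30),('top',(235,234),25),('scene',(334,258),25)]:
    d=load(n); W=cloud(d)
    P=W[v-s:v+s,u-s:u+s].reshape(-1,3); P=P[np.isfinite(P[:,2])]
    P=P[(P[:,2]>0.016)]
    P0=P
    # floor plane by iterated robust fit
    Q=P
    c0=np.median(P,0)
    for r,t in [(0.06,0.02),(0.04,0.008),(0.036,0.006),(0.036,0.005)]:
        A=np.c_[Q[:,:2]-c0[:2],np.ones(len(Q))]; k=np.linalg.lstsq(A,Q[:,2],rcond=None)[0]
        res=P[:,2]-np.c_[P[:,:2]-c0[:2],np.ones(len(P))]@k
        Q=P[(np.abs(res)<t)&(np.hypot(*(P[:,:2]-c0[:2]).T)<r)]
    nrm=np.array([-k[0],-k[1],1]); nrm/=np.linalg.norm(nrm)
    print(n,len(Q),'normal',nrm.round(3),'tilt',np.degrees(np.arccos(nrm[2])).round(2),'lowdir',np.arctan2(nrm[1],nrm[0]).round(3),'std',res[np.abs(res)<.01].std())
    h=(P-np.r_[c0[:2],k[2]])@nrm
    print(np.histogram(h,bins=np.arange(-.012,.02,.002)))
    sel=P[(h>-0.006)&(h<0.015)]
    # project on plane along normal, enclosing circle
    lx=np.array([nrm[0],nrm[1],0]); lx=np.cross(np.cross(nrm,lx),nrm);lx/=np.linalg.norm(lx); ly=np.cross(nrm,lx)
    o=np.r_[c0[:2],k[2]]
    ab=np.c_[(sel-o)@lx,(sel-o)@ly]*1000
    print('bbox',ab.min(0),ab.max(0))
    hull=cv2.convexHull(ab.astype(np.float32))[:,0]
    f=least_squares(lambda p:np.hypot(hull[:,0]-p[0],hull[:,1]-p[1])-p[2],[0,0,50],loss='soft_l1')
    ce,r=cv2.minEnclosingCircle(ab.astype(np.float32)); print('circ',ce,r,'fit',f.x)
    rim=P[(h>0.006)&(h<0.016)]; ar=np.c_[(rim-o)@lx,(rim-o)@ly]*1000
    f2=least_squares(lambda p:np.hypot(ar[:,0]-p[0],ar[:,1]-p[1])-p[2],[0,0,50],loss='soft_l1'); print('rim',len(ar),f2.x)
    for q in (f.x,f2.x): print('centre floor',o+lx*q[0]/1000+ly*q[1]/1000)
    # foot
    d2=d
E
```

```text
top 313 normal [-0.328  0.108  0.939] tilt 20.19 lowdir 2.824 std 0.004448504971961724
(array([  7,  12,  36,  64, 106, 126, 118, 109,  72,  53,  35,  27,   9,
        14,   3]), array([-0.012, -0.01 , -0.008, -0.006, -0.004, -0.002,  0.   ,  0.002,
        0.004,  0.006,  0.008,  0.01 ,  0.012,  0.014,  0.016,  0.018]))
bbox [-50.57667172 -49.70373648] [49.78735421 50.63182918]
circ (2.9742116928100586, -3.060288667678833) 53.813106536865234 fit [ 0.40735098 -0.65603221 50.17385357]
rim 138 [-1.09012248 -0.36706488 46.70691609]
centre floor [ 0.51284888 -0.26146083  0.03408775]
centre floor [ 0.51409406 -0.26217376  0.03460467]
scene 284 normal [-0.321  0.097  0.942] tilt 19.61 lowdir 2.848 std 0.003729740740697908
(array([  1,   0,   4,  14,  71, 141, 137,  95,  55,  38,  53,  32,  14,
         5,   0]), array([-0.012, -0.01 , -0.008, -0.006, -0.004, -0.002,  0.   ,  0.002,
        0.004,  0.006,  0.008,  0.01 ,  0.012,  0.014,  0.016,  0.018]))
bbox [-53.15445775 -52.48430666] [50.76189427 50.14528447]
circ (4.7116899490356445, -6.704529285430908) 58.14306640625 fit [-0.18931965 -
[... 712 characters left out ...]
392073 0.03531664]
centre floor [0.54643725 0.30556475 0.03559035]
scene 316 normal [-0.336 -0.116  0.935] tilt 20.82 lowdir -2.808 std 0.004391262079394663
(array([  0,   0,   5,  30,  82, 102,  66,  36,  36,  62,  25,   9,   1,
         0,   0]), array([-0.012, -0.01 , -0.008, -0.006, -0.004, -0.002,  0.   ,  0.002,
        0.004,  0.006,  0.008,  0.01 ,  0.012,  0.014,  0.016,  0.018]))
bbox [-37.95296627 -33.53805334] [33.34688656 33.73859368]
circ (-1.5929616689682007, 0.8958379626274109) 36.592281341552734 fit [-2.6336465   0.14898256 34.34518508]
rim 97 [-2.06562321  0.7720126  31.44623793]
centre floor [0.54926227 0.30279334 0.0386561 ]
centre floor [0.54896465 0.3020308  0.03845417]
```

>>> {"method": "drive_tool", "body": {
  "increments": [
    {"x":3,"y":3,"z":1},
    {"x":6,"y":6.5,"z":1},
    {"x":9,"y":10,"z":1},
    {"x":12,"y":13.5,"z":1},
    {"x":15,"y":17.5,"z":1},
    {"x":18,"y":21.5,"z":1},
    {"x":21,"y":25.5,"z":1},
    {"x":24,"y":29.5,"z":1},
    {"x":26.5,"y":34,"z":1,"roll":-0.06},
    {"x":28.5,"y":38.5,"z":1,"roll":-0.06},
    {"x":30.5,"y":43,"z":1,"roll":-0.06},
    {"x":32,"y":47.5,"z":1,"roll":-0.06},
    {"x":33.5,"y":52,"z":1,"roll":-0.06},
    {"x":35,"y":56.5,"z":1,"roll":-0.06},
    {"x":36,"y":61,"z":1,"roll":-0.06},
    {"x":36.7,"y":65,"z":1,"roll":-0.06},
    {"x":36.8,"y":66.3,"z":1,"roll":-0.06},
    {"x":36.8,"y":66.3,"z":1,"roll":-0.06}
  ]
}}

```text
invalid input
```

>>> {"method": "drive_tool", "body": {
  "increments": [
    {"x":3.0,"y":3.0,"z":1.0,"roll":0.0,"fingers":1.0},
    {"x":6.0,"y":6.5,"z":1.0,"roll":0.0,"fingers":1.0},
    {"x":9.0,"y":10.0,"z":1.0,"roll":0.0,"fingers":1.0},
    {"x":12.0,"y":13.5,"z":1.0,"roll":0.0,"fingers":1.0}
  ]
}}

```text
time_s: 0.55
ee_pos: [0.3279, -0.5059, 0.2435]
eef_rot: [-3.141, 0.0, 0.311]
wrist_force: [0.3, -1.5, 0.2]
gripper_width: 0.0879
```

>>> {"method": "drive_tool", "body": {
  "increments": [
    {"x":3,"y":4,"z":0,"roll":0,"fingers":1},
    {"x":6,"y":8,"z":0,"roll":0,"fingers":1},
    {"x":9,"y":12,"z":0,"roll":0,"fingers":1},
    {"x":12,"y":16,"z":0,"roll":0,"fingers":1},
    {"x":14.5,"y":20.3,"z":0,"roll":-0.06,"fingers":1},
    {"x":16.5,"y":24.8,"z":0,"roll":-0.06,"fingers":1},
    {"x":18.5,"y":29.3,"z":0,"roll":-0.06,"fingers":1},
    {"x":20,"y":34,"z":0,"roll":-0.06,"fingers":1},
    {"x":21.5,"y":38.7,"z":0,"roll":-0.06,"fingers":1},
    {"x":23,"y":43.4,"z":0,"roll":-0.06,"fingers":1},
    {"x":24,"y":48,"z":0,"roll":-0.06,"fingers":1},
    {"x":24.8,"y":51,"z":0,"roll":-0.06,"fingers":1},
    {"x":24.8,"y":52.8,"z":0,"roll":-0.06,"fingers":1},
    {"x":24.8,"y":52.8,"z":0,"roll":-0.06,"fingers":1}
  ]
}}

```text
time_s: 1.95
ee_pos: [0.5748, 0.0242, 0.2434]
eef_rot: [-3.14, 0.0, 0.257]
wrist_force: [0.6, -0.1, 0.7]
gripper_width: 0.0879
```

```bash
python3 - <<'E'
from h import *
s=robot.sense(); print({k:np.round(v,4) for k,v in s.items()})
d=grab('wrist'); cv2.imwrite('pics/wrist1.png',d['img'])
W=cloud(d); z=W[...,2]; m=np.isfinite(z)&(z>0.155)&(z<0.185)&(abs(W[...,0]-.575)<.06)&(abs(W[...,1]-.02)<.06)
P=W[m]; print(len(P)); 
if len(P)>5: print(P.mean(0),cv2.minAreaRect((P[:,:2]*1000).astype(np.float32)))
m=np.isfinite(z)&(z>0.128)&(z<0.142)&(abs(W[...,0]-.575)<.06)&(abs(W[...,1]-.02)<.06); P=W[m]; print(len(P),cv2.minEnclosingCircle((P[:,:2]*1000).astype(np.float32)))
E
```

```text
{'time_s': np.float64(1.95), 'joint_positions': array([ 0.0938,  0.3234, -0.3033,  1.7715,  0.1071,  1.0632, -1.5603]), 'joint_vel': array([ 0.0455, -0.0063,  0.0534,  0.0079,  0.0141,  0.0038,  0.0374]), 'effort': array([-6.53300e-01, -4.70779e+01, -2.24830e+00, -2.67281e+01,
       -6.90000e-03, -1.03700e-01, -3.77400e-01]), 'ee_pos': array([0.5748, 0.0242, 0.2434]), 'eef_rot': array([-3.1401e+00,  1.0000e-04,  2.5740e-01]), 'wrist_force': array([ 0.6186, -0.1204,  0.6993]), 'ft_torque': array([-0.0183,  0.0399,  0.0016]), 'gripper_width': np.float64(0.0879)}
1495
[0.57813116 0.02021325 0.16903432] ((575.9491577148438, 19.776325225830078), (63.956451416015625, 13.975507736206055), 14.70865535736084)
5331 ((575.928466796875, 19.538015365600586), 40.81254196166992)
```

View pics/wrist1.png

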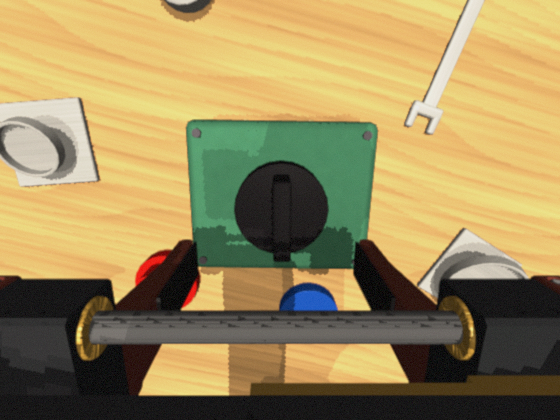

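The wrist view confirms the cap centred at (281,207) with its bar upright between the jaws. All three cameras agree within 3 mm, so I descend and grip.

>>> {"method": "drive_tool", "body": {
  "grip_force": 25,
  "increments": [
    {"x":0,"y":0,"z":-3,"roll":0,"fingers":1},
    {"x":0,"y":0,"z":-6,"roll":0,"fingers":1},
    {"x":0,"y":0,"z":-8.5,"roll":0,"fingers":1},
    {"x":0,"y":0,"z":-9.4,"roll":0,"fingers":0},
    {"x":0,"y":0,"z":-9.4,"roll":0,"fingers":-1},
    {"x":0,"y":0,"z":-9.4,"roll":0,"fingers":-1},
    {"x":0,"y":0,"z":-9.4,"roll":0,"fingers":-1},
    {"x":0,"y":0,"z":-9.4,"roll":0,"fingers":-1},
    {"x":0,"y":0,"z":-9.4,"roll":0,"fingers":-1}
  ]
}}

```text
time_s: 2.9
ee_pos: [0.5755, 0.0206, 0.1505]
eef_rot: [3.141, -0.001, 0.252]
wrist_force: [-0.1, -1.4, -0.3]
gripper_width: 0.0431
```

```bash
python3 - <<'E'
from h import *
d=grab('wrist'); cv2.imwrite('pics/wrist2.png',d['img'])
s=robot.sense(); print({k:np.round(v,4) for k,v in s.items() if k in('ee_pos','eef_rot','wrist_force','ft_torque','gripper_width','joint_positions')})
E
```

```text
{'joint_positions': array([ 0.0814,  0.4248, -0.2871,  1.8608,  0.1528,  0.8761, -1.5985]), 'ee_pos': array([0.5754, 0.0206, 0.1503]), 'eef_rot': array([ 3.1413e+00, -1.0000e-03,  2.5180e-01]), 'wrist_force': array([ 0.0235,  0.1963, -0.468 ]), 'ft_torque': array([ 0.0083, -0.0416, -0.0111]), 'gripper_width': np.float64(0.0391)}
```

View pics/wrist2.png

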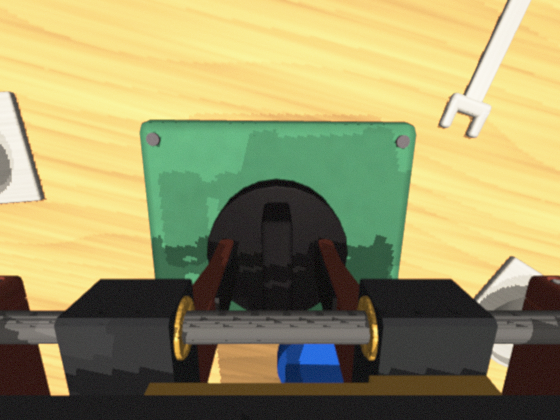

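Still closing (39 mm), with the bar between the fingers at about (277,235). I keep closing.

>>> {"method": "drive_tool", "body": {
  "increments": [
    {"x":0,"y":0,"z":0,"roll":0,"fingers":-1},
    {"x":0,"y":0,"z":0,"roll":0,"fingers":-1},
    {"x":0,"y":0,"z":0,"roll":0,"fingers":-1},
    {"x":0,"y":0,"z":0,"roll":0,"fingers":-1},
    {"x":0,"y":0,"z":0,"roll":0,"fingers":-1}
  ]
}}

```text
time_s: 3.45
ee_pos: [0.5751, 0.0205, 0.1497]
eef_rot: [3.142, 0.0, 0.252]
wrist_force: [-0.2, 1.0, 0.2]
gripper_width: 0.0139
```

>>> {"method": "drive_tool", "body": {
  "increments": [
    {"x":0,"y":0,"z":0.1,"roll":0.13,"fingers":-1},
    {"x":0,"y":0,"z":0.2,"roll":0.26,"fingers":-1},
    {"x":0,"y":0,"z":0.2,"roll":0.38,"fingers":-1},
    {"x":0,"y":0,"z":0.2,"roll":0.45,"fingers":-1},
    {"x":0,"y":0,"z":0.3,"roll":0.45,"fingers":-1},
    {"x":0,"y":0,"z":0.4,"roll":0.45,"fingers":-1},
    {"x":0,"y":0,"z":0.5,"roll":0.45,"fingers":-1},
    {"x":0,"y":0,"z":0.5,"roll":0.45,"fingers":-1}
  ]
}}

```text
time_s: 4.25
ee_pos: [0.5748, 0.0204, 0.1538]
eef_rot: [-3.141, 0.0, 0.701]
wrist_force: [2.9, 0.2, -10.8]
gripper_width: 0.014
```

The reading is a 10.8 N downward pull, so the lugs are still caught at 0.45 rad. I ease down, turn further and probe again.

>>> {"method": "drive_tool", "body": {
  "increments": [
    {"x":0,"y":0,"z":-0.25,"roll":0,"fingers":-1},
    {"x":0,"y":0,"z":-0.25,"roll":0.1,"fingers":-1},
    {"x":0,"y":0,"z":-0.25,"roll":0.16,"fingers":-1},
    {"x":0,"y":0,"z":-0.1,"roll":0.16,"fingers":-1},
    {"x":0,"y":0,"z":0.05,"roll":0.16,"fingers":-1},
    {"x":0,"y":0,"z":0.05,"roll":0.16,"fingers":-1}
  ]
}}

```text
time_s: 4.85
ee_pos: [0.5748, 0.0204, 0.1544]
eef_rot: [-3.141, 0.0, 0.861]
wrist_force: [3.6, 0.4, -12.9]
gripper_width: 0.0141
```

>>> {"method": "drive_tool", "body": {
  "increments": [
    {"x":0,"y":0,"z":-0.3,"roll":0,"fingers":-1},
    {"x":0,"y":0,"z":-0.3,"roll":0.1,"fingers":-1},
    {"x":0,"y":0,"z":-0.3,"roll":0.16,"fingers":-1},
    {"x":0,"y":0,"z":-0.1,"roll":0.16,"fingers":-1},
    {"x":0,"y":0,"z":0.0,"roll":0.16,"fingers":-1},
    {"x":0,"y":0,"z":0.0,"roll":0.16,"fingers":-1}
  ]
}}

```text
time_s: 5.45
ee_pos: [0.5754, 0.0206, 0.1558]
eef_rot: [3.141, -0.0, 1.02]
wrist_force: [-0.6, 0.1, -0.5]
gripper_width: 0.0139
```

>>> {"method": "drive_tool", "body": {
  "increments": [
    {"x":0,"y":0,"z":-0.1,"roll":0.04,"fingers":-1},
    {"x":0,"y":0,"z":0.1,"roll":0.04,"fingers":-1},
    {"x":0,"y":0,"z":0.2,"roll":0.04,"fingers":-1},
    {"x":0,"y":0,"z":0.2,"roll":0.04,"fingers":-1}
  ]
}}

```text
time_s: 5.85
ee_pos: [0.5753, 0.0206, 0.1575]
eef_rot: [3.141, -0.0, 1.061]
wrist_force: [0.0, 0.3, -1.3]
gripper_width: 0.014
```

The force is now only the cap's weight, so the lugs are free. I lift straight off.

>>> {"method": "drive_tool", "body": {
  "increments": [
    {"x":0,"y":0,"z":0.3,"roll":0,"fingers":-1},
    {"x":0,"y":0,"z":0.6,"roll":0,"fingers":-1},
    {"x":0,"y":0,"z":0.9,"roll":0,"fingers":-1},
    {"x":0,"y":0,"z":1.2,"roll":0,"fingers":-1},
    {"x":0,"y":0,"z":1.6,"roll":0,"fingers":-1},
    {"x":0,"y":0,"z":2.0,"roll":0,"fingers":-1},
    {"x":0,"y":0,"z":3.0,"roll":0,"fingers":-1},
    {"x":0,"y":0,"z":4.5,"roll":0,"fingers":-1},
    {"x":0,"y":0,"z":5.0,"roll":0,"fingers":-1},
    {"x":0,"y":0,"z":5.0,"roll":0,"fingers":-1}
  ]
}}

```text
time_s: 6.85
ee_pos: [0.5759, 0.0207, 0.2088]
eef_rot: [3.139, -0.001, 1.062]
wrist_force: [-0.4, -0.4, -0.9]
gripper_width: 0.014
```

```bash
python3 - <<'E'
from h import *
for n in ('wrist','scene'):
    d=grab(n); cv2.imwrite('pics/%s3.png'%n,d['img'])
s=robot.sense(); print({k:np.round(v,4) for k,v in s.items() if k in('ee_pos','eef_rot','wrist_force','ft_torque','gripper_width','joint_positions')})
E
```

```text
{'joint_positions': array([ 0.2381,  0.3835, -0.484 ,  1.8004,  0.2076,  1.0078, -0.8365]), 'ee_pos': array([0.575 , 0.0204, 0.2073]), 'eef_rot': array([ 3.1413, -0.    ,  1.0617]), 'wrist_force': array([ 0.089 ,  0.4868, -1.2275]), 'ft_torque': array([ 0.0286, -0.0836, -0.0435]), 'gripper_width': np.float64(0.0145)}
```

View pics/wrist3.png

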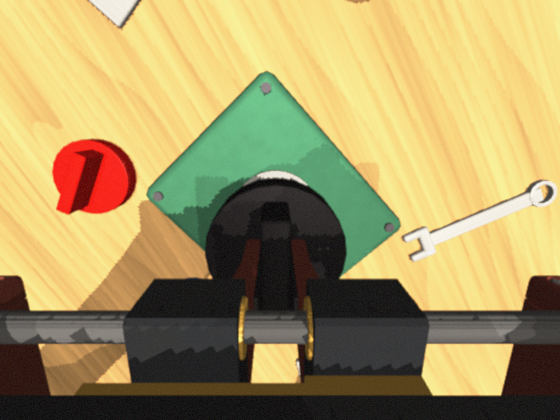

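View pics/scene3.png

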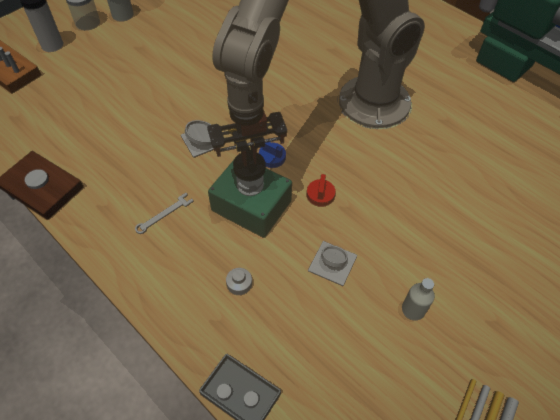

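The cap hangs level in the grip at (275,235), off the white neck; the wrench and bottle haven't moved. I carry it toward the larger rest, turning the bar along the tilt direction, and stop short so the wrist camera can see the dish.

>>> {"method": "drive_tool", "body": {
  "increments": [
    {"x":-1.0,"y":-1.5,"z":0.2,"roll":-0.1,"fingers":-1},
    {"x":-2.5,"y":-3.5,"z":0.3,"roll":-0.22,"fingers":-1},
    {"x":-4.0,"y":-6.0,"z":0.3,"roll":-0.34,"fingers":-1},
    {"x":-5.5,"y":-8.5,"z":0.3,"roll":-0.46,"fingers":-1},
    {"x":-7.0,"y":-11.0,"z":0.3,"roll":-0.58,"fingers":-1},
    {"x":-8.5,"y":-13.5,"z":0.3,"roll":-0.7,"fingers":-1},
    {"x":-10.0,"y":-16.0,"z":0.3,"roll":-0.82,"fingers":-1},
    {"x":-11.5,"y":-18.5,"z":0.3,"roll":-0.94,"fingers":-1},
    {"x":-13.0,"y":-20.5,"z":0.3,"roll":-1.06,"fingers":-1},
    {"x":-14.5,"y":-22.5,"z":0.3,"roll":-1.18,"fingers":-1},
    {"x":-15.5,"y":-24.0,"z":0.3,"roll":-1.3,"fingers":-1},
    {"x":-16.2,"y":-25.0,"z":0.3,"roll":-1.368,"fingers":-1},
    {"x":-16.2,"y":-25.0,"z":0.3,"roll":-1.368,"fingers":-1},
    {"x":-16.2,"y":-25.0,"z":0.3,"roll":-1.368,"fingers":-1}
  ]
}}

```text
time_s: 8.35
ee_pos: [0.4132, -0.229, 0.2099]
eef_rot: [-3.141, 0.0, -0.304]
wrist_force: [0.5, 0.9, -1.1]
gripper_width: 0.014
```

```bash
cat > fit.py <<'E'
from h import *
from scipy.optimize import least_squares
def fitrest(W,c=(0.515,-0.263)):
    P=W.reshape(-1,3); P=P[np.isfinite(P[:,2])]
    P=P[(np.hypot(P[:,0]-c[0],P[:,1]-c[1])<0.056)&(P[:,2]>0.012)&(P[:,2]<0.08)]
    n0=np.array([-.324,.103,.94]); n0/=np.linalg.norm(n0); o=np.array([c[0],c[1],.0347])
    h=(P-o)@n0; 
    Q=P[(abs(h)<.007)&(np.hypot(*(P[:,:2]-o[:2]).T)<.036)]
    k=np.linalg.lstsq(np.c_[Q[:,:2]-o[:2],np.ones(len(Q))],Q[:,2],rcond=None)[0]
    n=np.array([-k[0],-k[1],1]);n/=np.linalg.norm(n)
    o=np.array([c[0],c[1],k[2]]); h=(P-o)@n
    print(len(Q),'normal',n.round(3),'tilt',np.degrees(np.arccos(n[2])).round(2),'z at c',k[2].round(4),'upaz',np.arctan2(-n[1],-n[0]).round(3))
    lx=np.array([-n[0],-n[1],0]); lx-=n*(lx@n); lx/=np.linalg.norm(lx); ly=np.cross(n,lx)
    r=P[(h>.007)&(h<.014)]; ar=np.c_[(r-o)@lx,(r-o)@ly]*1000
    f=least_squares(lambda p:np.hypot(ar[:,0]-p[0],ar[:,1]-p[1])-48,[0,0],loss='soft_l1',f_scale=2)
    ang=np.degrees(np.arctan2(ar[:,1],ar[:,0])); print('rim n',len(ar),'quads',np.histogram(ang,bins=4,range=(-180,180))[0],f.x.round(1))
    print('centre floor',(o+lx*f.x[0]/1000+ly*f.x[1]/1000).round(4))
E
python3 - <<'E'
from fit import *
for n in ('wrist','scene','top'):
    d=grab(n); cv2.imwrite('pics/%s4.png'%n,d['img']); print(n)
    try: fitrest(cloud(d))
    except Exception as e: print(e)
s=robot.sense(); print({k:np.round(v,4) for k,v in s.items() if k in('ee_pos','eef_rot','wrist_force','ft_torque','gripper_width','joint_positions')})
d=load('wrist');W=cloud(d);t=s['ee_pos'];yaw=s['eef_rot'][2]
T=W-t; c,sn=np.cos(yaw),np.sin(yaw)
a=T[...,0]*c+T[...,1]*sn; b=-T[...,0]*sn+T[...,1]*c; z=T[...,2]
m=np.isfinite(z)&(np.hypot(a,b)<.06)&(z<-.01)&(z>-.04)&(d['img'].max(-1)<70)
Q=np.c_[a,b,z][m]*1000; print(len(Q),Q.min(0),Q.max(0)); print('disc tool frame', cv2.minEnclosingCircle(Q[:,:2].astype(np.float32)))
top=Q[(Q[:,2]>-21)&(Q[:,2]<-9)]; k=np.linalg.lstsq(np.c_[top[:,:2],np.ones(len(top))],top[:,2],rcond=None)[0]; print('top plane',k.round(3))
E
```

```text
wrist
4788 normal [-0.328  0.098  0.94 ] tilt 20.03 z at c 0.034 upaz -0.29
rim n 1507 quads [331 447 418 311] [ 0.9 -1.2]
centre floor [ 0.5155 -0.2644  0.0343]
scene
276 normal [-0.337  0.096  0.936] tilt 20.53 z at c 0.0369 upaz -0.277
rim n 115 quads [32 24 33 26] [ 2.3 -0.7]
centre floor [ 0.5169 -0.2643  0.0377]
top
330 normal [-0.327  0.094  0.94 ] tilt 19.89 z at c 0.0349 upaz -0.279
rim n 67 quads [ 2 22 30 13] [-2.8  0.5]
centre floor [ 0.5126 -0.2618  0.0339]
{'joint_positions': array([ 0.507 ,  0.1783, -0.1497,  2.0414,  0.0327,  0.9241, -1.5344]), 'ee_pos': array([ 0.4136, -0.2286,  0.2101]), 'eef_rot': array([-3.1413,  0.    , -0.3036]), 'wrist_force': array([ 1.0412,  0.2994, -1.5112]), 'ft_torque': array([0.0494, 0.0103, 0.0045]), 'gripper_width': np.float64(0.0137)}Traceback (most recent call last):
  File "<stdin>", line 11, in <module>
IndexError: boolean index did not match indexed array along axis 1; size of axis is 1680 but size of corresponding boolean axis is 560
```

View pics/wrist4.png

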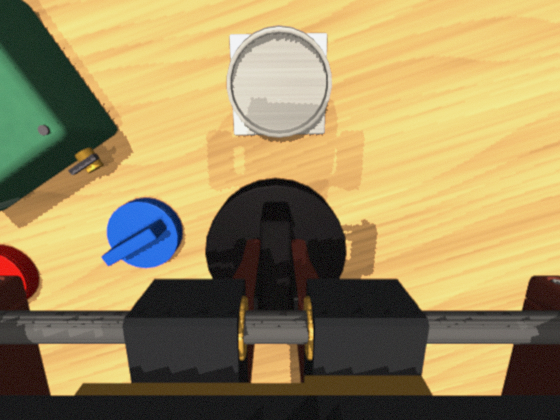

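The dish is at (278,82), straight ahead of the cap, and its pose agrees across the cameras. Now I check how the cap sits in the tool frame.

```bash
python3 - <<'E'
from h import *
d=load('wrist');W=cloud(d);s=robot.sense();t=s['ee_pos'];yaw=s['eef_rot'][2]
T=W-t; c,sn=np.cos(yaw),np.sin(yaw)
a=T[...,0]*c+T[...,1]*sn; b=-T[...,0]*sn+T[...,1]*c; z=T[...,2]
m=np.isfinite(z)&(np.hypot(a,b)<.06)&(z<-.008)&(z>-.036)&(d['img'].max(-1)<80)
Q=np.stack([a[m],b[m],z[m]],1)*1000; print(len(Q),Q.min(0),Q.max(0)); print('disc', cv2.minEnclosingCircle(Q[:,:2].astype(np.float32)))
top=Q[(Q[:,2]>-21)&(Q[:,2]<-9)]; k=np.linalg.lstsq(np.c_[top[:,:2],np.ones(len(top))],top[:,2],rcond=None)[0]; print('top plane',k.round(3))
E
```

```text
7830 [-35.88484123 -40.58206633 -34.12832345] [41.56334236 39.33637646 -8.0193589 ]
disc ((1.4315447807312012, -0.7746409773826599), 40.31075668334961)
top plane [-3.0000e-03  0.0000e+00 -1.5279e+01]
```

>>> {"method": "drive_tool", "body": {
  "increments": [
    {"x":2,"y":-0.7,"z":0,"roll":0.01,"fingers":-1},
    {"x":4.5,"y":-1.5,"z":0,"roll":0.01,"fingers":-1},
    {"x":7,"y":-2.4,"z":0,"roll":0.01,"fingers":-1},
    {"x":8.8,"y":-3.0,"z":-1.5,"roll":0.01,"fingers":-1},
    {"x":8.8,"y":-3.0,"z":-4,"roll":0.01,"fingers":-1},
    {"x":8.8,"y":-3.0,"z":-6.5,"roll":0.01,"fingers":-1},
    {"x":8.8,"y":-3.0,"z":-9,"roll":0.01,"fingers":-1},
    {"x":8.8,"y":-3.0,"z":-11,"roll":0.01,"fingers":-1},
    {"x":8.8,"y":-3.0,"z":-11.5,"roll":0.01,"fingers":-1},
    {"x":8.8,"y":-3.0,"z":-11.5,"roll":0.01,"fingers":-1},
    {"x":8.8,"y":-3.0,"z":-11.5,"roll":0.01,"fingers":-1}
  ]
}}

```text
time_s: 9.6
ee_pos: [0.502, -0.2595, 0.0961]
eef_rot: [3.142, -0.002, -0.296]
wrist_force: [-0.1, 0.3, -0.7]
gripper_width: 0.0138
```

```bash
python3 - <<'E'
from h import *
d=grab('wrist'); cv2.imwrite('pics/wrist5.png',d['img'])
s=robot.sense(); print({k:np.round(v,4) for k,v in s.items() if k in('ee_pos','eef_rot','wrist_force','ft_torque','gripper_width')})
E
```

```text
{'ee_pos': array([ 0.5021, -0.2596,  0.0964]), 'eef_rot': array([ 3.1415e+00, -2.1000e-03, -2.9580e-01]), 'wrist_force': array([ 0.9815,  0.0981, -2.005 ]), 'ft_torque': array([ 0.0399,  0.0235, -0.049 ]), 'gripper_width': np.float64(0.0141)}
```

View pics/wrist5.png

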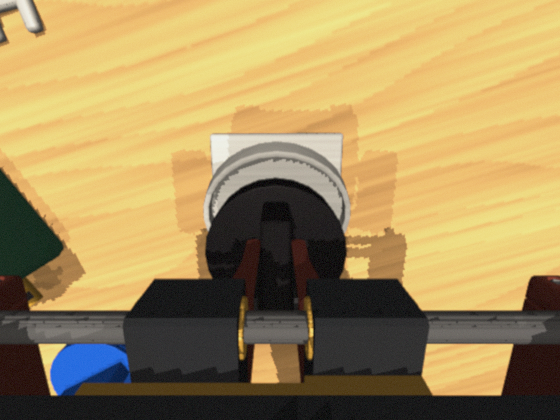

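Level and laterally centred (cap columns 206–346, dish 205–349). I soften the grip so the cap can pivot about the pads, then descend gently.

>>> {"method": "drive_tool", "body": {
  "grip_force": 5,
  "increments": [
    {"x":0,"y":0,"z":0,"roll":0,"fingers":-1},
    {"x":0,"y":0,"z":-0.4,"roll":0,"fingers":-1},
    {"x":0,"y":0,"z":-0.8,"roll":0,"fingers":-1},
    {"x":0,"y":0,"z":-1.1,"roll":0,"fingers":-1},
    {"x":0,"y":0,"z":-1.3,"roll":0,"fingers":-1},
    {"x":0,"y":0,"z":-1.5,"roll":0,"fingers":-1},
    {"x":0,"y":0,"z":-1.7,"roll":0,"fingers":-1},
    {"x":0,"y":0,"z":-1.7,"roll":0,"fingers":-1}
  ]
}}

```text
time_s: 10.45
ee_pos: [0.5004, -0.2593, 0.0778]
eef_rot: [-3.142, 0.001, -0.296]
wrist_force: [-2.3, -0.0, 1.3]
gripper_width: 0.0138
```

```bash
cat > capt.py <<'E'
from h import *
import sys
n=sys.argv[1]
d=grab('wrist'); cv2.imwrite('pics/wrist%s.png'%n,d['img'])
s=robot.sense(); print({k:np.round(v,4) for k,v in s.items() if k in('time_s','ee_pos','eef_rot','wrist_force','ft_torque','gripper_width')})
W=cloud(d);t=s['ee_pos'];yaw=s['eef_rot'][2]
T=W-t; c,sn=np.cos(yaw),np.sin(yaw)
a=T[...,0]*c+T[...,1]*sn; b=-T[...,0]*sn+T[...,1]*c; z=T[...,2]
m=np.isfinite(z)&(np.hypot(a,b)<.055)&(z<.005)&(z>-.05)&(d['img'].max(-1)<60)&(abs(b)>.012)&(a>-.03)
Q=np.stack([a[m],b[m],z[m]],1)*1000
k=np.array([0,0,-15.])
for i in range(30):
    r=Q[:,2]-np.c_[Q[:,:2],np.ones(len(Q))]@k; th=max(4,15-i); q=Q[(abs(r)<th)]
    k=np.linalg.lstsq(np.c_[q[:,:2],np.ones(len(q))],q[:,2],rcond=None)[0]
print('n',len(q),'plane',k.round(3),'tilt along bar deg',np.degrees(np.arctan(k[0])).round(1),'across',np.degrees(np.arctan(k[1])).round(1))
E
python3 capt.py 6
```

```text
{'time_s': np.float64(10.5), 'ee_pos': array([ 0.5007, -0.2594,  0.078 ]), 'eef_rot': array([-3.1416e+00,  7.0000e-04, -2.9620e-01]), 'wrist_force': array([-3.2231, -0.4048,  0.7429]), 'ft_torque': array([ 0.1466,  0.4524, -0.0386]), 'gripper_width': np.float64(0.0139)}
n 5884 plane [  0.068  -0.    -14.428] tilt along bar deg 3.9 across -0.0
```

View pics/wrist6.png

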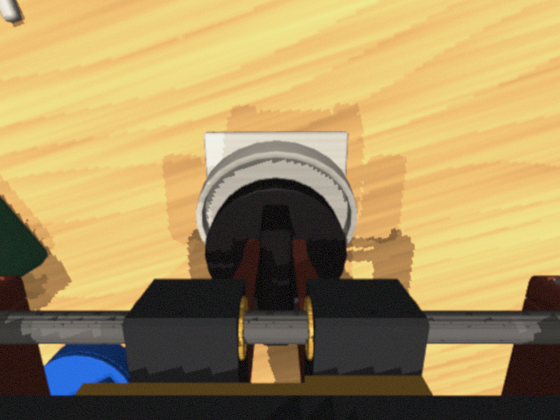

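The cap has touched down and is pivoting (3.9°) with small forces. I continue down.

>>> {"method": "drive_tool", "body": {
  "increments": [
    {"x":0,"y":0,"z":-0.15,"roll":0,"fingers":-1},
    {"x":0,"y":0,"z":-0.3,"roll":0,"fingers":-1},
    {"x":0,"y":0,"z":-0.45,"roll":0,"fingers":-1},
    {"x":0,"y":0,"z":-0.6,"roll":0,"fingers":-1},
    {"x":0,"y":0,"z":-0.6,"roll":0,"fingers":-1}
  ]
}}

```text
time_s: 11.0
ee_pos: [0.5005, -0.2595, 0.0729]
eef_rot: [3.141, 0.001, -0.297]
wrist_force: [-7.2, 2.0, 13.4]
gripper_width: 0.0142
```

```bash
python3 capt.py 7
```

```text
{'time_s': np.float64(11.05), 'ee_pos': array([ 0.5005, -0.2595,  0.0729]), 'eef_rot': array([ 3.1414e+00,  1.0000e-03, -2.9660e-01]), 'wrist_force': array([-8.1276,  2.8412, 13.9653]), 'ft_torque': array([ 0.787 ,  1.6201, -0.026 ]), 'gripper_width': np.float64(0.0142)}
n 5596 plane [ 1.5800e-01  4.0000e-03 -1.3028e+01] tilt along bar deg 9.0 across 0.2
```

View pics/wrist7.png

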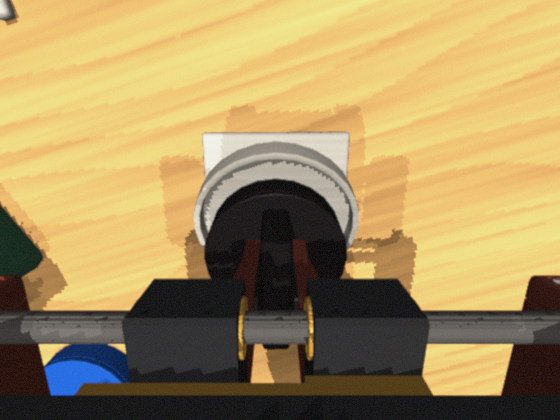

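>>> {"method": "drive_tool", "body": {
  "grip_force": 3,
  "increments": [
    {"x":0,"y":0,"z":0.1,"roll":0,"fingers":-1},
    {"x":0.1,"y":-0.03,"z":0.05,"roll":0,"fingers":-1},
    {"x":0.1,"y":-0.03,"z":-0.1,"roll":0,"fingers":-1},
    {"x":0.1,"y":-0.03,"z":-0.2,"roll":0,"fingers":-1},
    {"x":0.1,"y":-0.03,"z":-0.2,"roll":0,"fingers":-1}
  ]
}}

```text
time_s: 11.55
ee_pos: [0.5016, -0.2599, 0.0722]
eef_rot: [3.141, 0.001, -0.297]
wrist_force: [-11.5, 3.7, 25.8]
gripper_width: 0.0139
```

```bash
python3 capt.py 8; python3 - <<'E'
from h import *
d=grab('scene'); i=d['img'][90:190,150:290]; cv2.imwrite('pics/scene8.png',cv2.resize(i,None,fx=5,fy=5,interpolation=cv2.INTER_CUBIC))
E
```

```text
{'time_s': np.float64(11.6), 'ee_pos': array([ 0.5016, -0.26  ,  0.0722]), 'eef_rot': array([ 3.141e+00,  7.000e-04, -2.968e-01]), 'wrist_force': array([-12.7321,   4.9867,  24.9942]), 'ft_torque': array([1.0382, 2.5261, 0.0684]), 'gripper_width': np.float64(0.0141)}
n 5548 plane [ 1.9100e-01  1.0000e-03 -1.3123e+01] tilt along bar deg 10.8 across 0.1
```

View pics/scene8.png

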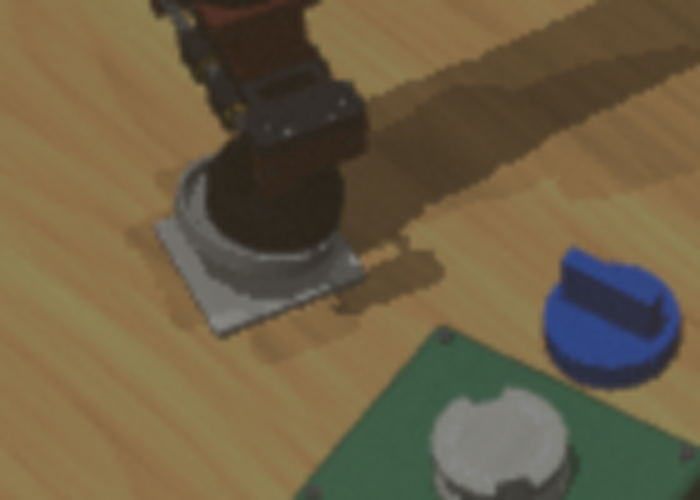

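The force is rising, probably because the cap crept up in the pads until a fingertip corner met its top. I relieve the load, shift 4 mm uphill, and check again before releasing.

>>> {"method": "drive_tool", "body": {
  "increments": [
    {"x":0,"y":0,"z":0.15,"roll":0,"fingers":-1},
    {"x":0,"y":0,"z":0.28,"roll":0,"fingers":-1},
    {"x":0.18,"y":-0.05,"z":0.36,"roll":0,"fingers":-1},
    {"x":0.36,"y":-0.11,"z":0.42,"roll":0,"fingers":-1},
    {"x":0.36,"y":-0.11,"z":0.42,"roll":0,"fingers":-1}
  ]
}}

```text
time_s: 12.15
ee_pos: [0.5058, -0.2609, 0.0742]
eef_rot: [-3.142, 0.0, -0.296]
wrist_force: [-4.3, 0.8, 3.9]
gripper_width: 0.0138
```

```bash
python3 capt.py 9
```

```text
{'time_s': np.float64(12.2), 'ee_pos': array([ 0.5057, -0.2609,  0.0742]), 'eef_rot': array([-3.1416e+00,  2.0000e-04, -2.9630e-01]), 'wrist_force': array([-4.4523,  0.4114,  2.865 ]), 'ft_torque': array([ 0.2016,  0.7791, -0.0313]), 'gripper_width': np.float64(0.0142)}
n 5563 plane [  0.203  -0.    -13.747] tilt along bar deg 11.5 across -0.0
```

View pics/wrist9.png

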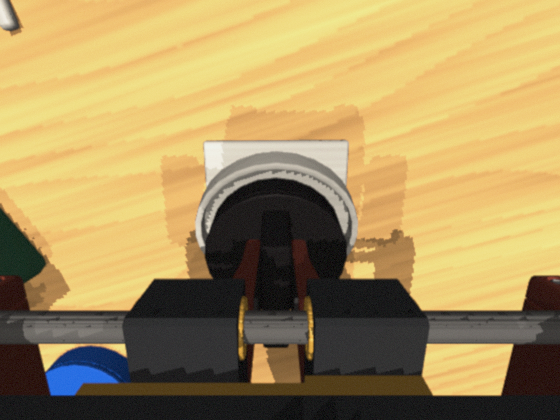

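The uphill edge is now about 5 mm inside the rim and forces are low. I open slightly, caging the bar, to let the cap settle.

>>> {"method": "drive_tool", "body": {
  "increments": [
    {"x":0,"y":0,"z":0,"roll":0,"fingers":-0.5},
    {"x":0,"y":0,"z":0,"roll":0,"fingers":-0.4},
    {"x":0,"y":0,"z":0,"roll":0,"fingers":-0.4},
    {"x":0,"y":0,"z":0,"roll":0,"fingers":-0.4}
  ]
}}

```text
time_s: 12.6
ee_pos: [0.5062, -0.2609, 0.0744]
eef_rot: [-3.142, -0.001, -0.296]
wrist_force: [-0.0, 0.3, -0.5]
gripper_width: 0.0264
```

```bash
python3 capt.py 10
```

```text
{'time_s': np.float64(12.65), 'ee_pos': array([ 0.506 , -0.2609,  0.0744]), 'eef_rot': array([-3.1416e+00, -7.0000e-04, -2.9620e-01]), 'wrist_force': array([ 0.5702, -0.7882, -0.1895]), 'ft_torque': array([ 0.0888, -0.0395,  0.0171]), 'gripper_width': np.float64(0.0263)}
n 4354 plane [ 3.5000e-01  2.0000e-03 -1.9273e+01] tilt along bar deg 19.3 across 0.1
```

View pics/wrist10.png

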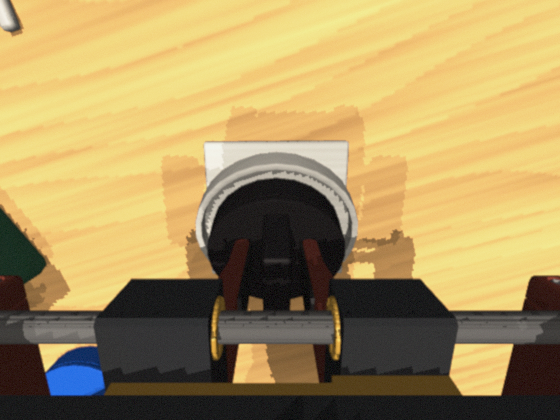

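The cap tilts 19.3° along the bar, so it is flat on the floor. I lift clear and verify.

>>> {"method": "drive_tool", "body": {
  "increments": [
    {"x":0,"y":0,"z":0.2,"roll":0,"fingers":0},
    {"x":0,"y":0,"z":0.5,"roll":0,"fingers":0},
    {"x":0,"y":0,"z":1.5,"roll":0,"fingers":0},
    {"x":0,"y":0,"z":4,"roll":0,"fingers":0},
    {"x":0,"y":0,"z":8,"roll":0,"fingers":0.5},
    {"x":0,"y":0,"z":12,"roll":0,"fingers":1},
    {"x":-3,"y":1,"z":15,"roll":0,"fingers":1},
    {"x":-6,"y":2,"z":15,"roll":0,"fingers":1},
    {"x":-6,"y":2,"z":15,"roll":0,"fingers":1}
  ]
}}

```text
time_s: 13.55
ee_pos: [0.4428, -0.2405, 0.226]
eef_rot: [3.141, -0.001, -0.297]
wrist_force: [0.9, -0.9, -0.2]
gripper_width: 0.0806
```

```bash
python3 - <<'E'
from h import *
s=robot.sense(); print({k:np.round(v,4) for k,v in s.items() if k in('time_s','ee_pos','wrist_force')})
n=np.array([-.342*.957,.342*.291,.94]); C=np.array([.515,-.2635,.0345])
lx=np.array([.957,-.291,0])*.94+np.array([0,0,.342]); ly=np.cross(n,lx)
for nm in ('wrist','top','scene'):
    d=grab(nm); cv2.imwrite('pics/%s11.png'%nm,d['img']); W=cloud(d)
    P=W.reshape(-1,3); g=d['img'].reshape(-1,3).max(-1); ok=np.isfinite(P[:,2])&(np.linalg.norm(P-C,axis=1)<.075)
    P=P[ok]; g=g[ok]; q=np.stack([(P-C)@lx,(P-C)@ly,(P-C)@n],1)*1000
    b=(g<75)&(q[:,2]>17)&(q[:,2]<30)&(np.hypot(q[:,0],q[:,1])<55); Q=q[b]
    k=np.linalg.lstsq(np.c_[Q[:,:2],np.ones(len(Q))],Q[:,2],rcond=None)[0]
    print(nm,len(Q),'disc plane in rest frame',k.round(3),cv2.minEnclosingCircle(Q[:,:2].astype(np.float32)), 'bar top',np.percentile(q[q[:,2]>45][:,2],[50,98]) if (q[:,2]>45).sum() else None)
d=load('wrist')
E
```

```text
{'time_s': np.float64(13.55), 'ee_pos': array([ 0.4428, -0.2405,  0.226 ]), 'wrist_force': array([ 0.9498, -0.8988, -0.2129])}
wrist 4002 disc plane in rest frame [-3.0000e-03  2.0000e-03  2.2515e+01] ((-4.1485772132873535, -0.4973088800907135), 40.85020065307617) bar top [57.40099909 58.8335796 ]
top 40 disc plane in rest frame [-3.1000e-02 -2.2000e-02  2.2955e+01] ((-6.975374221801758, 7.39875602722168), 42.74839782714844) bar top [55.37430989 61.59324151]
scene 260 disc plane in rest frame [-2.300e-02 -3.900e-02  2.489e+01] ((-0.41589540243148804, 1.036858320236206), 42.839935302734375) bar top [56.7752892  63.63248961]
```

View pics/wrist11.png

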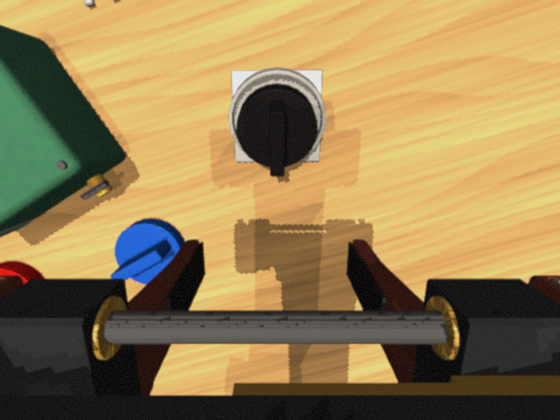

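View pics/scene11.png

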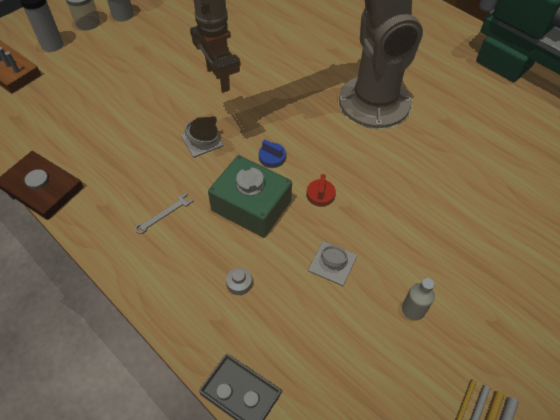

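The cap lies inside the dish (wrist view, about (278,125)). Its top is parallel to the dish floor within 0.2° and 22.5 mm above it (23 expected). The bystanders look unmoved in the scene view, so I hand in.

```bash
python3 - <<'E'
from station import robot
print(robot.close_job())
E
```

```text
the job is handed in; nothing more can be done
None
```

The black filler cap is off the tank and lies mouth down, flat on the floor of the larger drip rest. I handed the job in at about 13.7 s of the 51 s allowed.

- **Unscrewing:** I pinched the cap's bar and turned it anticlockwise, testing with small lifts. It was still caught at 0.45 and 0.61 rad, pulling back 11–13 N. At 0.77–0.81 rad only its weight remained (about 1.3 N), so I lifted it straight off.
- **Placing:** With the bar turned along the dish's tilt, I lowered the cap on a soft grip so that it pivoted in the pads. It stopped at about 11 of the 20 degrees, and the force on the tool rose to about 29 N. I think a fingertip was touching the cap's top. I backed off, moved 4 mm uphill and opened the fingers, and the cap settled the rest of the way by itself.

**Last checks:**
- **Wrist camera:** The cap's top is parallel to the dish floor within 0.2° and 22.5 mm above it (23 expected). The cap is about 4 mm downhill of centre, inside the rim.
- **Top and scene cameras:** They saw few points on the cap and were noisier, with slopes up to 0.04 and centres up to 8 mm off. They roughly agree but are weak evidence.
- **Bystanders:** By eye, they had not moved in the last picture, and the gripper was well clear of everything.

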